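Make up two painting kits for the pottery class

ROBOT

A 6-joint arm with a two-finger parallel gripper is mounted at the origin on the work surface. World frame = base frame: x ahead of the robot, y to its left, z up, the work surface at z = 0. Lengths are in m, angles in rad, forces in N, time in s.
With the tool pointing down it reaches from about 0.35 to 0.875 m from the base axis. Payload 4.2 kg.
Tool frame: the origin (TCP) lies on the centre line of the jaws, within the pads' length; the fingertips stand 22 mm ahead of it and the grasp point (between the pads) lies 3 mm ahead of it; z points along the fingers, y is the line along which they close (so a half turn about z gives the same grasp; the last joint's range is limited). The gripper opens to 87 mm and grips with 3 to 60 N. Pads are 19 mm wide; open, the fingers measure 117 mm over their backs; the gripper's body (75 mm by 190 mm) begins 51 mm behind the grasp point.
Start: joints at [1.405, 0.385, 0.008, 0, -1.194, -0.259], TCP at [0.258, 0.569, 0.245] pointing down, gripper open.
Joint ranges: [-3.14, 3.14], [-1.21, 2.06], [-1.07, 1.41], [-3.16, 2.05], [-2.99, -0.16], [-3.1, 3.1]. Speed limits (rad/s): [2.79, 2.79, 3.14, 3.14, 3.14, 3.14].

INTERFACE

Orientations are given as a unit quaternion [x, y, z, w].
In Python, from bench import * gives the robot as it stands. The module is installed in compiled form; this text tells all that it offers.
- The arm moves only by the tool move_arm, never from a script. Its argument "commands" is one flat list of numbers, 6 for each row, row after row: the shift along the tool's x, y, z in cm, then the turn, a rotation vector about the tool's x, y, z in rad. In form: [dx, dy, dz, rx, ry, rz, dx, dy, dz, rx, ry, rz, ...]. A call has exactly 5 rows; each row is the pose to reach, as a shift and turn from the pose commanded when the call began, along the tool's axes at that moment; what a row does not reach only later rows make up. A row lasts 1/10 s, in which the tool goes at most 50 mm and 8.59 degrees, less where a joint would pass 70% of its speed; a pose out of reach is approached as far as the arm can. A call with a gripper value outside its range is refused whole. "grip" is the opening, from -1 (shut) to 1 (fully open), so that 0 is half open, set as the call begins (left out, the last holds). The fingers move at their own pace and stop on an object; the grip force is fixed at half the most. Time passes only in rows, so rows that repeat a pose let the fingers close, or fill a call up. It gives the time, the measured TCP pose, the force, the opening and the grip force at its end, in the units of the state.
- read_state(): the state, without advancing time (a new reading comes with each control period).
- grab_frame(name): name is "side" or "top" or "wrist"; returns (picture, depth): 384x512x3 uint8, red, green, blue; 384x512 float32, m along the optical axis (not along the pixel's ray), 0 where there is no reading.
- calibration(name): a dict with "fx", "fy", "cx", "cy" (pixels), "origin" and "orientation" of the camera in the world. Camera axes: x right, y up, looking along -z (the intrinsics and any distortion apply to the point x, -y, -z); pixel columns grow to the right and rows downward; lengths in m; the calibration is good to about 2 mm. A picture is of the moment at which its call begins: read the wrist's pose just before it. calibration takes no time and is no camera call; for the wrist camera it gives the pose at the moment of the call.
- finish_job(): hands the job in; it is judged then, once.
The state is a dict: "t": time; "joint_positions": joint angles; "joint_velocities": joint speeds; "joint_torque": joint torques, N m; "tool_pos": TCP position; "orientation": TCP orientation; "contact_force": force on the tool from outside, world axes, zero at the start; "moment": the same for the moment, N m; "finger_gap": opening from 0.0 (shut) to 1.0 (fully open); "grip_force": force on a finger pad.
Only numpy, scipy, OpenCV 4.12 (cv2) and the standard library are available. Lean on these libraries where they do the work, as an engineer would, in place of code of your own. Each camera call takes 0.05 s, during which the arm holds its last target. There are 200 camera calls.

TASK

Make up the two painting kits for the class: in the long tray with three compartments stand the bisque rabbit in the large end compartment, the tall paint bottle in the middle one and the water cup in the small one at the other end; in the short tray with two compartments stand the bisque egg in the large compartment and the squat paint jar in the small one. Stand each thing upright in the middle of its compartment; the bisque rabbit and egg are brittle, so set them down gently and never drop them or tip them over. Leave the mug, the box of paints and the palette where they are.

Things in the scene. Friction and masses are not known exactly. Their poses are not given: they have to be found in the camera images.
- rabbit: sitting rabbit figure of unpainted cream bisque, 75 mm tall overall: a round upright body 46 mm in diameter from 4 to 40 mm height, above it a head (up to 65 mm high) with two short ears leaning back. Its face and paws look to its own -x and reach 29 mm from the axis; its round tail is at +x, low, reaching 33 mm from the axis. Its sides (own y) are plain, so it is gripped across y, best 32 to 36 mm above its underside. About 110 g. Origin at the centre of its underside, z up.
- egg: egg of unpainted cream bisque that stands on its flat foot (34 mm in diameter), 62 mm tall, widest (46 mm in diameter) from 24 to 36 mm height. About 100 g. Origin at the centre of its underside, z up.
- bottle: tall narrow paint bottle of grey plastic with a paper label and black cap, 34 mm in diameter, 78 mm tall; the full diameter runs from 5 to 43 mm height, above that the bottle narrows to the cap. About 70 g. Origin at the centre of its underside, z up.
- jar: squat paint jar of grey plastic with a wide black lid, 50 mm in diameter, 48 mm tall. About 100 g. Origin at the centre of its underside, z up.
- cup: small straight-sided white porcelain water cup without a handle, open at the top and empty, 54 mm in outer diameter, 58 mm tall, wall 4 mm. About 120 g. Origin at the centre of its underside, z up.
- tray_long: long low plywood tray, fixed to the table, 90 mm wide (its x) and 278 mm long (its y), with three compartments in a row along y: a large one (80 x 110 mm) centred at y = +79 mm, the middle one (80 x 74 mm) centred at y = -18 mm, the small end one (80 x 74 mm) centred at y = -97 mm, all at x = 0. Floor 5 mm above the table, outer walls and dividers 5 mm thick with their tops 12 mm above the table. Origin at the centre of its underside, z up.
- tray_short: short low plywood tray, fixed to the table, 90 mm wide (its x) and 199 mm long (its y), with two compartments along y: a large one (80 x 110 mm) centred at y = +39.5 mm and a small one (80 x 74 mm) centred at y = -57.5 mm, both at x = 0. Floor 5 mm above the table, walls and divider 5 mm thick with their tops 12 mm above the table. Origin at the centre of its underside, z up.
- mug: bystander: grey stoneware mug, 84 mm in diameter, 92 mm tall, handle at its +y; loose, at the left of the work. Origin at the centre of its underside, z up.
- paintbox: bystander: white cardboard box of paints with colour swatches on top, 100 x 150 x 50 mm; loose, at the right of the work. Origin at the centre of its underside, z up.
- palette: bystander: round flat white china palette, 130 mm in diameter, 8 mm thick; loose, beyond the trays. Origin at the centre of its underside, z up.
Things that resemble listed ones, but are neither listed nor needed, are in the scene too. What is shaped like the rabbit but turquoise or yellow is not meant.

How it is judged:
At the end, for the whole second after the job is handed in: Rabbit, bottle and cup in the large, middle and small end compartments of the long tray; egg and jar in the large and small ones of the short tray: each within 15 mm of the centre along tray x and y, on the tray floor (within 4 mm), upright within 0.12 rad, at rest (x of rabbit in the frame of tray_long between -0.015 and 0.015 m and y of rabbit in the frame of tray_long between 0.064 and 0.094 m and z of each of rabbit, bottle, cup in the frame of tray_long below 0.009 m and angle between each of rabbit, bottle, cup, egg, jar's own z axis and vertical below 0.12 rad and linear speed of each of rabbit, bottle, cup, egg, jar below 0.02 m/s and x of bottle in the frame of tray_long between -0.015 and 0.015 m and y of bottle in the frame of tray_long between -0.033 and -0.003 m and x of cup in the frame of tray_long between -0.015 and 0.015 m and y of cup in the frame of tray_long between -0.112 and -0.082 m and x of egg in the frame of tray_short between -0.015 and 0.015 m and y of egg in the frame of tray_short between 0.0245 and 0.0545 m and z of each of egg, jar in the frame of tray_short below 0.009 m and x of jar in the frame of tray_short between -0.015 and 0.015 m and y of jar in the frame of tray_short between -0.0725 and -0.0425 m); the robot touches nothing.
It fails at once if the mug, the box of paints or the palette is moved by more than 30 mm (distance of any of mug, paintbox, palette from where it was at the start of the episode above 0.03 m).
It fails at once if the bisque rabbit or egg is tipped by more than 0.7 rad (angle between any of rabbit, egg's own z axis and vertical above 0.7 rad).
It fails at once if the bisque rabbit or egg is dropped (faster than 0.7 m/s, a fall of 25 mm, while no finger touches it) ((linear speed of rabbit above 0.7 m/s and contact force between rabbit and the fingers below 0.05 N) or (linear speed of egg above 0.7 m/s and contact force between egg and the fingers below 0.05 N)).
It also fails if it takes over 128 s, if anything falls off the work surface, if the arm or the gripper's body presses on something with over 40 N, if the wrist force passes 120 N, or if a joint passes its speed limit or range.

## Working session

There is one attempt and no reset: what is moved stays moved. The work goes in short steps, Python scripts to look and compute and a tool call to move; the robot and the scene stay as the last step left them, time stands still between calls to the robot, and variables do not carry over. Pictures are saved under pics/ and viewed, at most 14 in all, crops included, and the job is handed in when it is done.

Besides the shell and the picture viewer there is one more tool, called after "Request:" as a command line: name --argument value ..., lists and objects as JSON in quotes. move_arm: Moves the arm, as the interface text tells. Its arguments: {"type":"object","properties":{"commands":{"type":"array"},"grip":{"type":"number"}},"required":["commands"]}

```bash
mkdir -p pics
cat > h.py <<'E'
from bench import *
import numpy as np, cv2
from scipy.spatial.transform import Rotation as R
def cloud(name):
    c=calibration(name); im,d=grab_frame(name)
    v,u=np.mgrid[0:d.shape[0],0:d.shape[1]]
    p=np.stack([(u-c['cx'])/c['fx']*d,-(v-c['cy'])/c['fy']*d,-d],-1)
    P=R.from_quat(c['orientation']).apply(p.reshape(-1,3)).reshape(p.shape)+np.array(c['origin'])
    P[d<=0]=np.nan
    return im,d,P
def save(n,im): cv2.imwrite('pics/'+n+'.png',im[...,::-1])
E
python3 - <<'E'
from h import *
for n in('top','side'):
    im,d,P=cloud(n); save(n,im); np.savez(n,im=im,P=P); c=calibration(n); print(n,c)
    print(np.nanmin(P.reshape(-1,3),0),np.nanmax(P.reshape(-1,3),0))
print(read_state())
E
```

```text
top {'fx': 380.72851552668857, 'fy': 380.72851552668857, 'cx': 256.31138791952645, 'cy': 191.3202568621586, 'origin': array([ 0.4015834 , -0.00491418,  1.00812306]), 'orientation': array([ 0.04644865, -0.06712088, -0.69580292,  0.71357944])}
[ 0.07520581 -1.34536014 -0.76765095] [1.58295969 1.24514749 0.09681473]
side {'fx': 391.0816284050654, 'fy': 391.0816284050654, 'cx': 253.4526982713742, 'cy': 194.66872183995278, 'origin': array([ 0.15182634, -0.71165468,  0.65707105]), 'orientation': array([ 0.42940153, -0.12162593, -0.23417645,  0.86370299])}
[-0.04186866 -0.64554928 -0.47665093] [1.59005362 2.34386558 0.4448958 ]
{'t': 0.1, 'joint_positions': array([ 1.40461240e+00,  3.85477103e-01,  6.77571703e-03, -4.37867723e-04,
       -1.19400426e+00, -2.58561449e-01]), 'joint_velocities': array([ 0.00032586, -0.00161233,  0.00290202,  0.00073983,  0.00283642,
        0.0017991 ]), 'joint_torque': array([-4.80111376e-04, -3.91685951e+01,  1.87936503e+01,  4.23188925e+00,
        1.34841318e-02, -7.37070923e-05]), 'tool_pos': array([0.25735621, 0.56901504, 0.24357524]), 'orientation': array([ 9.77516063e-01, -2.10858705e-01, -1.59202656e-04,  9.63038310e-04]), 'contact_force': array([ 0.07478082, -0.0554459 ,  0.65174929]), 'moment': array([0.01437469, 0.03601253, 0.03466932]), 'grip_force': 0.0, 'finger_gap': 1.0009227322232597}
```

View pics/top.png

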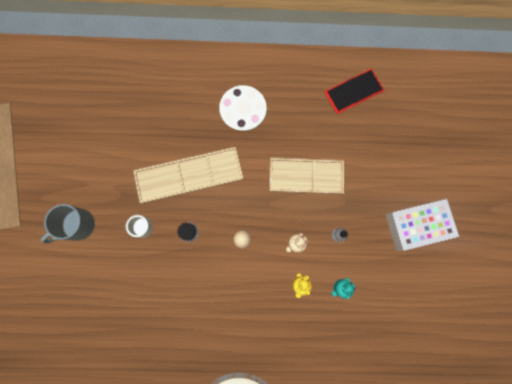

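View pics/side.png

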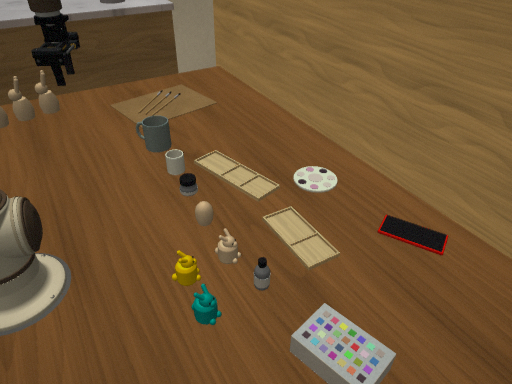

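The top view shows cup (138,226), jar (187,231), egg (242,239), cream rabbit (297,243), bottle (340,235). The long tray is at (188,175) with its large compartment to the left, and the short tray is at (307,176), also with its large one to the left. The side view agrees.

Run:
```python
from h import *
D={n:np.load(n+'.npz') for n in('top','side')}
seeds=dict(cup=(138,226),jar=(187,231),egg=(242,239),rabbit=(297,243),bottle=(340,235),yellow=(302,287),teal=(344,289),mug=(64,223))
T=D['top']['P']
for k,(u,v) in seeds.items():
    c=T[v,u]
    for n in D:
        P=D[n]['P'].reshape(-1,3)
        m=(np.hypot(P[:,0]-c[0],P[:,1]-c[1])<.06)&(P[:,2]>.012)
        q=P[m]; r,_=cv2.minEnclosingCircle(q[:,:2].astype(np.float32)),0
        tp=q[q[:,2]>q[:,2].max()-.008]
        print(k,n,len(q),'med',np.median(q,0).round(3),'lo',q.min(0).round(3),'hi',q.max(0).round(3),'topmean',tp.mean(0).round(3))
# trays by colour
im=D['top']['im']; hsv=cv2.cvtColor(im,cv2.COLOR_RGB2HSV)
for n,(u,v) in dict(long=(188,175),short=(307,176)).items():
    box=np.zeros(im.shape[:2],np.uint8); box[v-35:v+36,u-62:u+62]=1
    m=(box>0)&(hsv[...,2]>150)&(T[...,2]<.03)&(T[...,2]>-.01)
    if n=='short': m[:,:255]=0
    else: m[:,255:]=0
    k,l,s,ce=cv2.connectedComponentsWithStats(m.astype(np.uint8)); i=1+s[1:,4].argmax()
    q=T[l==i]; r=cv2.minAreaRect((q[:,:2]*1000).astype(np.float32)); print(n,len(q),r,q[:,2].min(),np.median(q[:,2]),q[:,2].max())
tab=T[300:330,150:220]; print('table',np.nanmean(tab[...,2]),np.nanmean(T[40:80,280:320,2]), np.nanmean(D['side']['P'][230:260,300:340,2]),np.nanmean(D['side']['P'][340:370,100:150,2]))
big=cv2.resize(im[120:310,120:380],None,fx=3,fy=3,interpolation=cv2.INTER_CUBIC); save('crop',big)
```

```text
cup top 297 med [0.462 0.264 0.047] lo [0.435 0.235 0.012] hi [0.488 0.289 0.063] topmean [0.462 0.263 0.058]
cup side 364 med [0.46  0.248 0.041] lo [0.434 0.235 0.012] hi [0.487 0.293 0.059] topmean [0.461 0.263 0.054]
jar top 315 med [0.452 0.139 0.048] lo [0.428 0.118 0.012] hi [0.478 0.163 0.054] topmean [0.452 0.142 0.049]
jar side 294 med [0.448 0.13  0.04 ] lo [0.427 0.115 0.012] hi [0.475 0.165 0.05 ] topmean [0.451 0.141 0.046]
egg top 252 med [0.435 0.001 0.054] lo [ 0.414 -0.021  0.032] hi [0.459 0.022 0.065] topmean [0.436 0.001 0.06 ]
egg side 337 med [ 0.43  -0.011  0.042] lo [ 0.413 -0.021  0.012] hi [0.457 0.015 0.062] topmean [ 0.434 -0.     0.057]
rabbit top 306 med [ 0.427 -0.135  0.048] lo [ 0.407 -0.167  0.012] hi [ 0.454 -0.112  0.077] topmean [ 0.425 -0.133  0.073]
rabbit side 475 med [ 0.422 -0.15   0.043] lo [ 0.405 -0.162  0.012] hi [ 0.452 -0.114  0.074] topmean [ 0.423 -0.134  0.07 ]
bottle top 179 med [ 0.452 -0.241  0.053] lo [ 0.437 -0.262  0.014] hi [ 0.47  -0.231  0.083] topmean [ 0.453 -0.248  0.078]
bottle side 391 med [ 0.447 -0.255  0.047] lo [ 0
[... 539 characters left out ...]
074] topmean [ 0.314 -0.252  0.07 ]
mug top 709 med [0.463 0.462 0.063] lo [0.414 0.414 0.012] hi [0.507 0.487 0.096] topmean [0.467 0.45  0.092]
mug side 322 med [0.461 0.465 0.072] lo [0.414 0.416 0.015] hi [0.507 0.487 0.093] topmean [0.47  0.454 0.089]
long 4830 ((607.2255249023438, 151.9476318359375), (145.0519561767578, 331.57440185546875), 4.49762487411499) -0.0051746548595923425 0.004950476908225809 0.01787973804911691
short 3634 ((618.5347900390625, -181.8419952392578), (310.77435302734375, 126.0126724243164), 89.14584350585938) -0.00536976625028851 0.004700201793022107 0.017759497181947137
table 0.0006872742196074584 -0.08734020046328209 0.0030603931631507523 -0.0014216520948706077
```

View pics/crop.png

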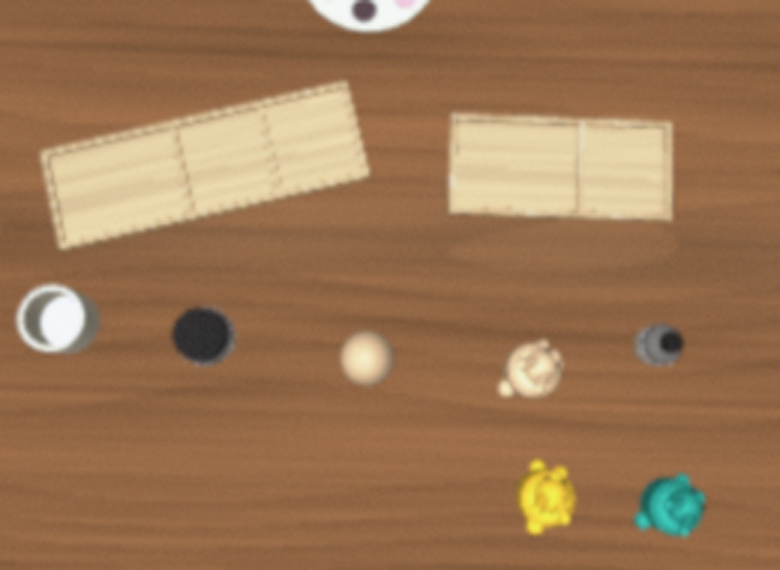

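The crop shows the rabbit's tail lower left at (504,388), its paws upper right, and the tray corners clearly. Next I fit the trays to their known sizes.

```bash
cat >> h.py <<'E'
def ray(name,u,v,z):
    c=calibration(name); d=R.from_quat(c['orientation']).apply([(u-c['cx'])/c['fx'],-(v-c['cy'])/c['fy'],-1]); o=np.array(c['origin'])
    return o+d*(z-o[2])/d[2]
def plan(x,y,z,psi):
    "tool-frame shift (cm) and yaw to go to world x,y,z, tool x heading psi (deg)"
    s=read_state(); Rm=R.from_quat(s['orientation']); Rt=R.from_euler('z',psi,degrees=True)*R.from_euler('x',180,degrees=True)
    d=Rm.inv().apply(np.array([x,y,z])-s['tool_pos'])*100; r=(Rm.inv()*Rt).as_rotvec()
    print('plan',d.round(2),r.round(3),'t',s['t'])
E
python3 - <<'E'
from h import *
cs=dict(long=[(42,150),(348,81),(369,176),(62,249)],short=[(452,113),(672,122),(671,219),(449,213)])
for n,c in cs.items():
    q=np.array([ray('top',120+(u+.5)/3-.5,120+(v+.5)/3-.5,.012)[:2] for u,v in c]); l=q[[1,0]]
    e=((q[0]+q[3])-(q[1]+q[2]))/2; print(n,'centre',q.mean(0).round(4),'len',np.linalg.norm(e).round(4),'w',np.linalg.norm((q[0]+q[1]-q[2]-q[3])/2).round(4),'y-axis ang',np.degrees(np.arctan2(e[1],e[0])).round(2))
# mask refinement
D=np.load('top.npz'); im=D['im']; T=D['P']; hsv=cv2.cvtColor(im,cv2.COLOR_RGB2HSV)
for n,c in cs.items():
    c=120+np.array(c)/3; m=np.zeros(im.shape[:2],np.uint8); cv2.fillConvexPoly(m,c.round().astype(np.int32),1); m=cv2.dilate(m,np.ones((9,9)))
    g=cv2.cvtColor(im,cv2.COLOR_RGB2GRAY); t,_=cv2.threshold(g[m>0].reshape(-1,1),0,255,cv2.THRESH_OTSU); v,u=np.nonzero((m>0)&(g>t))
    q=np.array([ray('top',a,b,.009)[:2] for a,b in zip(u,v)]).astype(np.float32); r=cv2.minAreaRect(q*1000); w,vec=np.linalg.eigh(np.cov(q.T)); 
    print(n,'mean',q.mean(0).round(4),r,'pca',np.degrees(np.arctan2(vec[1,1],vec[0,1])).round(2),np.sqrt(12*w).round(3))
# rabbit tail: low points
for n in('top','side'):
    D=np.load(n+'.npz'); P=D['P'].reshape(-1,3); q=P[(np.hypot(P[:,0]-.43,P[:,1]+.137)<.06)&(P[:,2]>.012)]
    b=q[(q[:,2]>.041)&(q[:,2]<.065)]; 
    print(n,'body enc',cv2.minEnclosingCircle(b[:,:2].astype(np.float32)))
    lo=q[q[:,2]<.041]; d=np.hypot(lo[:,0]-.43,lo[:,1]+.137); print(lo[d>.024].round(3)[:20])
E
```

```text
long centre [0.6048 0.1488] len 0.2761 w 0.0899 y-axis ang 105.1
short centre [ 0.6113 -0.1666] len 0.1984 w 0.0899 y-axis ang 89.69Traceback (most recent call last):
  File "<stdin>", line 11, in <module>
  File "h.py", line 13, in ray
    c=calibration(name); d=R.from_quat(c['orientation']).apply([(u-c['cx'])/c['fx'],-(v-c['cy'])/c['fy'],-1]); o=np.array(c['origin'])
ValueError: time passes only in moves, steps and waits
```

```bash
sed -i 's/^def ray(name,u,v,z):/def ray(name,u,v,z,c=None):/; s/    c=calibration(name); d=R/    c=c or calibration(name); d=R/' h.py
python3 - <<'E'
from h import *
plan(.42,.15,.30,-90); print(calibration('wrist'))
E
```

```text
plan [32.09 31.48 -5.58] [ 2.000e-03 -1.000e-03  1.146e+00] t 0.1
{'fx': 328.52549125865585, 'fy': 328.52549125865585, 'cx': 252.03991419173215, 'cy': 193.60160361513016, 'origin': array([0.32495348, 0.53895913, 0.38445727]), 'orientation': array([ 0.07579925, -0.11561725,  0.83234171, -0.53674426])}
```

Request:
move_arm --commands '[4,4,-2,0,0,0.14,8,8,-4,0,0,0.28,12,12,-5.6,0,0,0.42,16,16,-5.6,0,0,0.56,19,19,-5.6,0,0,0.69]' --grip 1

```text
t: 0.6
tool_pos: [0.3432, 0.3413, 0.2999]
orientation: [0.847, -0.531, -0.0, -0.0]
contact_force: [0.9, 1.0, 0.6]
finger_gap: 0.996
grip_force: 0.0
```

Run:
```python
from h import *
plan(.42,.15,.30,-90); print(read_state()['tool_pos'])
```

```text
plan [ 2.057e+01  1.430e+00 -2.000e-02] [-0.001  0.001  0.451] t 0.6
[0.34317307 0.34133822 0.29988628]
```

Request:
move_arm --commands '[5,0.4,0,0,0,0.15,10,0.8,0,0,0,0.3,15,1.2,0,0,0,0.45,20,1.4,0,0,0,0.45,20,1.4,0,0,0,0.45]'

```text
t: 1.1
tool_pos: [0.4192, 0.1528, 0.2992]
orientation: [-0.707, 0.708, -0.0, -0.001]
contact_force: [-0.4, 0.8, -0.2]
finger_gap: 1.004
grip_force: 0.0
```

Run:
```python
from h import *
plan(.42,-.1,.30,-90); im,d,P=cloud('wrist'); save('w1',im); np.savez('w1',im=im,P=P)
```

```text
plan [25.28 -0.12 -0.06] [ 0.001 -0.001 -0.001] t 1.1
```

View pics/w1.png

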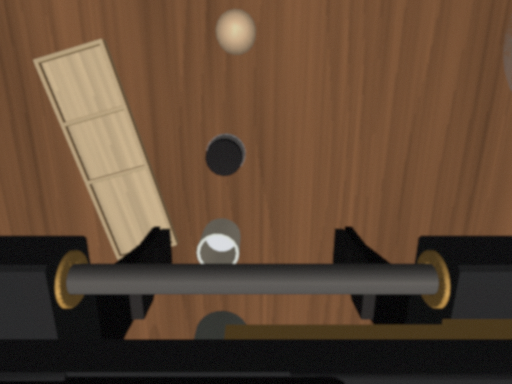

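The wrist view shows the long tray (corners 35,60 to 120,258; dividers near 117 and 175), the egg (235,32), the jar (225,155) and the cup (218,248). I'll measure the dividers metrically.

```bash
python3 - <<'E'
from h import *
c=calibration('wrist'); 
for n,u,v,z in [('c',35,60,.012),('c',102,41,.012),('d1L',66,125,.012),('d1R',125,108,.012),('d2L',90,182,.012),('d2R',145,167,.012),('cR',174,243,.012)]:
    print(n,ray('wrist',u,v,z,c).round(3))
P=np.load('w1.npz')['P']
c1=calibration('top')
for n,u,v in [('d1',178,125),('d1b',193,215),('d2',265,108),('d2b',280,195)]: print(n,ray('top',120+u/3,120+v/3,.012,c1).round(3))
E
python3 - <<'E'
import cv2
a=cv2.imread('pics/w1.png')[30:270,20:190]; cv2.imwrite('pics/w1c.png',cv2.resize(a,None,fx=2.4,fy=2.4,interpolation=2))
E
```

```text
c [0.681 0.034 0.012]
c [0.597 0.012 0.012]
d1L [0.655 0.111 0.012]
d1R [0.578 0.09  0.012]
d2L [0.635 0.186 0.012]
d2R [0.559 0.165 0.012]
cR [0.528 0.275 0.012]
d1 [0.638 0.175 0.012]
d1b [0.557 0.157 0.012]
d2 [0.656 0.099 0.012]
d2b [0.577 0.082 0.012]
```

View pics/w1c.png

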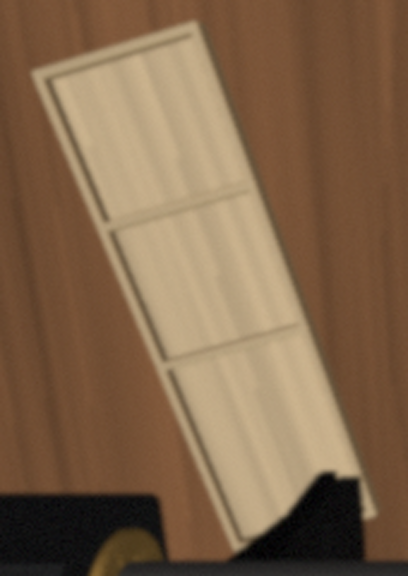

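Run:
```python
from h import *
P=np.load('w1.npz')['P']
for n,u,v in [('egg',235,32),('jar',225,155),('cuprim',201,248),('cuprim2',237,252),('table',300,100),('table2',200,200),('trayfloor',85,90),('c',35,60),('c2',102,41),('d1',66,125),('d2',90,182)]: print(n,P[v,u].round(4))
q=P.reshape(-1,3)
for k,x,y in [('jar',.452,.141),('egg',.436,0)]:
    s=q[(np.hypot(q[:,0]-x,q[:,1]-y)<.05)&(q[:,2]>.012)]; t=s[s[:,2]>s[:,2].max()-.01]; print(k,s.min(0),s.max(0),t.mean(0))
print(read_state()['tool_pos'])
```

```text
egg [0.4358 0.009  0.0599]
jar [0.4505 0.1415 0.0478]
cuprim [0.4846 0.2633 0.0478]
cuprim2 [0.4373 0.2636 0.0591]
table [0.3562 0.0781 0.0012]
table2 [0.4908 0.2123 0.0005]
trayfloor [0.6294 0.0655 0.0038]
c [0.6811 0.0309 0.0121]
c2 [0.5966 0.0101 0.0135]
d1 [0.6551 0.1083 0.013 ]
d2 [0.6355 0.1835 0.0115]
jar [0.40323416 0.11469805 0.01213784] [0.4911941  0.16632569 0.39385461] [0.43545611 0.12796945 0.38816939]
egg [ 0.41333343 -0.01876054  0.01562534] [0.45832058 0.02582298 0.06408905] [0.43580908 0.00389858 0.05856207]
[0.41879411 0.15475958 0.29910679]
```

Request:
move_arm --commands '[5,0,0,0,0,0,10,0,0,0,0,0,14,0,0,0,0,0,16,0,0,0,0,0,16,0,0,0,0,0]'

```text
t: 1.65
tool_pos: [0.419, -0.0034, 0.2992]
orientation: [0.709, -0.706, -0.0, 0.0]
contact_force: [-1.2, 0.6, -1.0]
finger_gap: 0.997
grip_force: 0.0
```

Request:
move_arm --commands '[0,0,0,0,0,0,0,0,0,0,0,0,0,0,0,0,0,0,0,0,0,0,0,0,0,0,0,0,0,0]'

```text
t: 2.15
tool_pos: [0.4194, -0.0021, 0.2993]
orientation: [0.71, -0.705, -0.0, 0.0]
contact_force: [0.2, -0.5, 0.9]
finger_gap: 0.999
grip_force: 0.0
```

Run:
```python
from h import *
im,d,P=cloud('wrist'); save('w2',im); np.savez('w2',im=im,P=P); c=calibration('wrist'); print(read_state()['tool_pos'],c['origin'])
np.save('c2',c,allow_pickle=True)
```

```text
[ 0.41938708 -0.00220115  0.29934937] [ 0.41916548 -0.07652487  0.44021639]
```

View pics/w2.png

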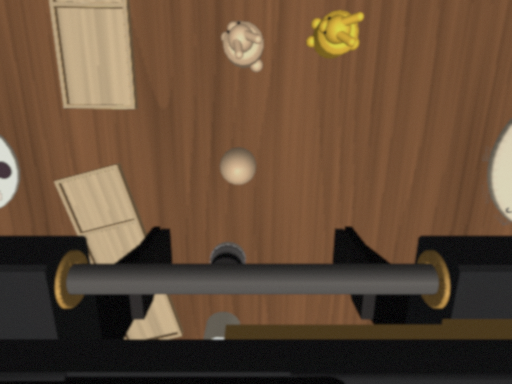

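The picture shows the rabbit at (242,42) with its tail at (257,66), the egg at (238,166), and the near end of the short tray at (65–133,107).

Run:
```python
from h import *
P=np.load('w2.npz')['P']; c=calibration('wrist')
print('tail',P[66,257],ray('wrist',257,66,.015,c)); 
q=P.reshape(-1,3)
for k,x,y in [('rabbit',.428,-.136),('egg',.436,0)]:
    s=q[(np.hypot(q[:,0]-x,q[:,1]-y)<.05)&(q[:,2]>.012)&(q[:,2]<.1)]; t=s[s[:,2]>s[:,2].max()-.01]; print(k,s.min(0).round(3),s.max(0).round(3),t.mean(0).round(3))
    for a,b in [(.03,.042),(.04,.05),(.05,.062)]:
        b_=s[(s[:,2]>a)&(s[:,2]<b)]; print(a,cv2.minEnclosingCircle(b_[:,:2].astype(np.float32)))
print('short near corners',ray('wrist',66,108,.012,c),ray('wrist',134,108,.012,c),'long',ray('wrist',55,183,.012,c),ray('wrist',118,166,.012,c), 'long divider',ray('wrist',80,230,.012,c))
```

```text
tail [ 0.41328793 -0.11574873  0.02040144] [ 0.41317303 -0.11639491  0.015     ]
rabbit [ 0.407 -0.16   0.012] [ 0.455 -0.111  0.077] [ 0.425 -0.133  0.072]
0.03 ((0.42908546328544617, -0.1378050595521927), 0.022935232147574425)
0.04 ((0.4292813837528229, -0.1376369297504425), 0.02273963764309883)
0.05 ((0.43332016468048096, -0.14319565892219543), 0.017029426991939545)
egg [ 0.413 -0.02   0.018] [0.458 0.022 0.063] [0.436 0.002 0.058]
0.03 ((0.43620356917381287, 0.0027977339923381805), 0.023107295855879784)
0.04 ((0.4359718859195709, 0.00292488862760365), 0.022143108770251274)
0.05 ((0.4359181523323059, 0.002946983091533184), 0.019521839916706085)
short near corners [ 0.65348446 -0.06544679  0.012     ] [ 0.56773977 -0.06602384  0.012     ] long [0.68267759 0.03219736 0.012     ] [0.59570451 0.00844967 0.012     ] long divider [0.65837277 0.09976566 0.012     ]
```

Run:
```python
from h import *
plan(.429,-.1375,.16,-54)
```

```text
plan [13.54 -0.87 13.93] [ 0.     0.    -0.622] t 2.2
```

Request:
move_arm --commands '[4,-0.3,2.5,0,0,-0.14,8,-0.6,5,0,0,-0.28,11,-0.8,8,0,0,-0.42,13.5,-0.9,11,0,0,-0.56,13.5,-0.9,13.9,0,0,-0.62]'

```text
t: 2.7
tool_pos: [0.4289, -0.1398, 0.1589]
orientation: [0.891, -0.455, -0.0, 0.0]
contact_force: [0.0, 0.6, -1.1]
finger_gap: 0.998
grip_force: 0.0
```

Request:
move_arm --commands '[0,0,0,0,0,0,0,0,0,0,0,0,0,0,0,0,0,0,0,0,0,0,0,0,0,0,0,0,0,0]'

```text
t: 3.2
tool_pos: [0.4299, -0.1371, 0.1616]
orientation: [0.891, -0.455, 0.001, -0.001]
contact_force: [-0.7, -0.1, 0.3]
finger_gap: 0.997
grip_force: 0.0
```

Run:
```python
from h import *
plan(.429,-.1375,.037,-54)
```

```text
plan [-0.04  0.12 12.46] [-0.002 -0.002 -0.002] t 3.2
```

Request:
move_arm --commands '[0,0.1,3,0,0,0,0,0.1,6,0,0,0,0,0.1,9,0,0,0,0,0.1,11,0,0,0,0,0.1,12.3,0,0,0]'

```text
t: 3.7
tool_pos: [0.4281, -0.1379, 0.0364]
orientation: [0.891, -0.455, -0.0, 0.0]
contact_force: [-0.5, -0.0, 0.5]
finger_gap: 0.998
grip_force: 0.0
```

Request:
move_arm --commands '[0,0,0,0,0,0,0,0,0,0,0,0,0,0,0,0,0,0,0,0,0,0,0,0,0,0,0,0,0,0]' --grip 0

```text
t: 4.2
tool_pos: [0.4288, -0.1381, 0.0381]
orientation: [0.89, -0.455, 0.001, -0.0]
contact_force: [-0.8, -0.1, -0.2]
finger_gap: 0.633
grip_force: 0.0
```

Request:
move_arm --commands '[0,0,0,0,0,0,0,0,0,0,0,0,0,0,0,0,0,0,0,0,0,0,0,0,0,0,0,0,0,0]' --grip -1

```text
t: 4.7
tool_pos: [0.4287, -0.1381, 0.0378]
orientation: [0.891, -0.455, 0.0, -0.0]
contact_force: [-0.9, 0.6, 4.8]
finger_gap: 0.512
grip_force: 30.0
```

Request:
move_arm --commands '[0,0,-1,0,0,0,0,0,-3,0,0,0,0,0,-6,0,0,0,0,0,-9,0,0,0,0,0,-11,0,0,0]'

```text
t: 5.2
tool_pos: [0.4287, -0.1382, 0.1496]
orientation: [0.891, -0.455, 0.001, -0.001]
contact_force: [-0.3, -0.1, -0.4]
finger_gap: 0.524
grip_force: 30.0
```

Run:
```python
from h import *
plan(.583,.2293,.15,-74.9)
```

```text
plan [-2.073e+01 -3.404e+01 -1.000e-02] [-0.002 -0.001  0.363] t 5.2
```

Request:
move_arm --commands '[-1.2,-2,0,0,0,0.06,-3.2,-5.2,0,0,0,0.12,-5.4,-8.8,0,0,0,0.2,-7.6,-12.4,0,0,0,0.28,-9.8,-16,0,0,0,0.363]'

```text
t: 5.7
tool_pos: [0.5005, 0.0364, 0.1477]
orientation: [0.793, -0.61, -0.0, 0.0]
contact_force: [-0.1, 0.0, -0.7]
finger_gap: 0.514
grip_force: 30.0
```

Run:
```python
from h import *
plan(.583,.2293,.15,-74.9); print(read_state()['finger_gap'])
```

```text
plan [-16.53 -12.92  -0.24] [ 0.     0.    -0.004] t 5.7
0.5136665790694604
```

Request:
move_arm --commands '[-3,-2.4,0,0,0,0,-6.5,-5,0,0,0,0,-10.5,-8.2,0,0,0,0,-14,-11,0,0,0,0,-16.3,-12.8,0,0,0,0]'

```text
t: 6.2
tool_pos: [0.5825, 0.2285, 0.1472]
orientation: [0.794, -0.608, -0.0, -0.0]
contact_force: [-0.1, -0.2, -0.1]
finger_gap: 0.513
grip_force: 30.0
```

Request:
move_arm --commands '[0,0,0,0,0,0,0,0,0,0,0,0,0,0,0,0,0,0,0,0,0,0,0,0,0,0,0,0,0,0]'

```text
t: 6.7
tool_pos: [0.5816, 0.2247, 0.1477]
orientation: [0.793, -0.609, -0.0, -0.0]
contact_force: [-0.7, 0.0, -0.9]
finger_gap: 0.516
grip_force: 30.0
```

Run:
```python
from h import *
plan(.583,.2293,.042,-74.9); im,d=grab_frame('top'); save('t2',cv2.resize(im[100:260,100:360],None,fx=3,fy=3,interpolation=cv2.INTER_CUBIC))
plan(.583,.2293,.042,-74.9)
```

```text
plan [-0.41 -0.25 10.57] [-0.     0.    -0.002] t 6.7
plan [-0.39 -0.24 10.57] [-0.     0.    -0.001] t 6.75
```

Request:
move_arm --commands '[-0.4,-0.25,2.5,0,0,0,-0.4,-0.25,5,0,0,0,-0.4,-0.25,7,0,0,0,-0.4,-0.25,8.5,0,0,0,-0.4,-0.25,9.5,0,0,0]'

```text
t: 7.25
tool_pos: [0.5827, 0.2295, 0.0512]
orientation: [0.794, -0.609, -0.0, 0.001]
contact_force: [0.3, 0.2, -0.8]
finger_gap: 0.515
grip_force: 30.0
```

Request:
move_arm --commands '[0,0,0.2,0,0,0,0,0,0.4,0,0,0,0,0,0.6,0,0,0,0,0,0.8,0,0,0,0,0,0.95,0,0,0]'

```text
t: 7.75
tool_pos: [0.5834, 0.2304, 0.0433]
orientation: [0.794, -0.608, 0.0, -0.0]
contact_force: [0.2, 0.1, -0.7]
finger_gap: 0.516
grip_force: 30.0
```

Request:
move_arm --commands '[0,0,0,0,0,0,0,0,0,0,0,0,0,0,0,0,0,0,0,0,0,0,0,0,0,0,0,0,0,0]'

```text
t: 8.25
tool_pos: [0.5832, 0.2302, 0.0429]
orientation: [0.794, -0.608, 0.0, -0.0]
contact_force: [-0.3, 0.5, -0.8]
finger_gap: 0.514
grip_force: 30.0
```

Request:
move_arm --commands '[0,0,0.05,0,0,0,0,0,0.1,0,0,0,0,0,0.1,0,0,0,0,0,0.1,0,0,0,0,0,0.1,0,0,0]'

```text
t: 8.75
tool_pos: [0.5832, 0.2302, 0.0429]
orientation: [0.794, -0.608, 0.0, -0.0]
contact_force: [-1.5, -0.7, 4.9]
finger_gap: 0.512
grip_force: 30.0
```

Request:
move_arm --commands '[0,0,0,0,0,0,0,0,0,0,0,0,0,0,0,0,0,0,0,0,0,0,0,0,0,0,0,0,0,0]' --grip 0.7

```text
t: 9.25
tool_pos: [0.5832, 0.2302, 0.0416]
orientation: [0.794, -0.608, -0.0, 0.0]
contact_force: [0.2, 0.1, -0.7]
finger_gap: 0.823
grip_force: 0.0
```

Request:
move_arm --commands '[0,0,-1,0,0,0,0,0,-3,0,0,0,0,0,-6,0,0,0,0,0,-9,0,0,0,0,0,-12,0,0,0]'

```text
t: 9.75
tool_pos: [0.5832, 0.2302, 0.1638]
orientation: [0.794, -0.608, 0.0, -0.0]
contact_force: [-0.2, -0.5, -0.6]
finger_gap: 0.849
grip_force: 0.0
```

Run:
```python
from h import *
plan(.436,.002,.16,-90)
```

```text
plan [18.2  20.15  0.37] [-0.001  0.     0.263] t 9.75
```

Request:
move_arm --commands '[3,3.3,0,0,0,0.05,6.3,7,0,0,0,0.1,9.7,10.7,0,0,0,0.16,13,14.4,0,0,0,0.22,16,17.7,0.3,0,0,0.263]' --grip 1

```text
t: 10.25
tool_pos: [0.4526, 0.0281, 0.16]
orientation: [-0.706, 0.708, -0.0, 0.001]
contact_force: [0.5, 0.3, 0.0]
finger_gap: 0.996
grip_force: 0.0
```

Run:
```python
from h import *
plan(.436,.002,.16,-90)
im,d,P=cloud('top'); save('t3',cv2.resize(im[120:240,110:370],None,fx=3,fy=3,interpolation=cv2.INTER_CUBIC))
q=P.reshape(-1,3); q=q[(np.hypot(q[:,0]-.583,q[:,1]-.2293)<.06)&(q[:,2]>.02)&(q[:,2]<.1)]
print(q.max(0)); b=q[(q[:,2]>.04)&(q[:,2]<.055)]; print(cv2.minEnclosingCircle(b[:,:2].astype(np.float32)))
```

```text
plan [ 2.62  1.66 -0.01] [-0.002  0.001 -0.002] t 10.25
[0.60376281 0.25660205 0.0807753 ]
((0.5819092392921448, 0.2266944944858551), 0.02315894514322281)
```

View pics/t3.png

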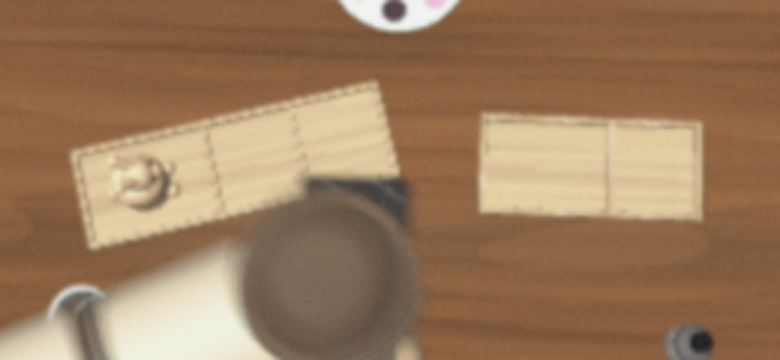

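The rabbit stands at (142,180) in the large compartment, which spans about 82–213, so it is within about 3 mm of the centre. Next is the egg.

Request:
move_arm --commands '[1.3,0.8,0,0,0,0,2.5,1.6,0,0,0,0,2.5,1.6,0,0,0,0,2.5,1.6,0,0,0,0,2.5,1.6,0,0,0,0]'

```text
t: 10.8
tool_pos: [0.4387, 0.0053, 0.1589]
orientation: [0.707, -0.707, 0.0, -0.0]
contact_force: [0.3, 0.2, 0.4]
finger_gap: 0.999
grip_force: 0.0
```

Run:
```python
from h import *
plan(.436,.002,.033,-90)
```

```text
plan [ 0.33  0.28 12.59] [-0.001  0.     0.001] t 10.8
```

Request:
move_arm --commands '[0.2,0.2,1,0,0,0,0.2,0.2,3,0,0,0,0.2,0.2,5,0,0,0,0.2,0.2,6,0,0,0,0.2,0.2,6,0,0,0]'

```text
t: 11.3
tool_pos: [0.4349, 0.0025, 0.0972]
orientation: [0.707, -0.707, -0.001, 0.002]
contact_force: [-0.2, -0.2, -0.0]
finger_gap: 1.003
grip_force: 0.0
```

Run:
```python
from h import *
plan(.436,.002,.033,-90)
```

```text
plan [ 0.04 -0.14  6.42] [ 0.004 -0.002  0.   ] t 11.3
```

Request:
move_arm --commands '[0,-0.1,2,0,0,0,0,-0.1,4,0,0,0,0,-0.1,5.5,0,0,0,0,-0.1,6.4,0,0,0,0,-0.1,6.4,0,0,0]'

```text
t: 11.8
tool_pos: [0.4367, 0.0027, 0.0344]
orientation: [0.707, -0.707, -0.0, 0.001]
contact_force: [0.0, 0.3, 0.5]
finger_gap: 1.0
grip_force: 0.0
```

Request:
move_arm --commands '[0,0,0,0,0,0,0,0,0,0,0,0,0,0,0,0,0,0,0,0,0,0,0,0,0,0,0,0,0,0]' --grip 0.2

```text
t: 12.3
tool_pos: [0.437, 0.0028, 0.0352]
orientation: [0.707, -0.707, 0.0, -0.0]
contact_force: [0.8, -0.0, -1.0]
finger_gap: 0.65
grip_force: 0.0
```

Request:
move_arm --commands '[0,0,0,0,0,0,0,0,0,0,0,0,0,0,0,0,0,0,0,0,0,0,0,0,0,0,0,0,0,0]' --grip -1

```text
t: 12.8
tool_pos: [0.437, 0.0027, 0.035]
orientation: [0.707, -0.707, 0.0, -0.0]
contact_force: [-0.4, 0.1, 0.8]
finger_gap: 0.518
grip_force: 30.0
```

Request:
move_arm --commands '[0,0,-1,0,0,0,0,0,-3,0,0,0,0,0,-6,0,0,0,0,0,-9,0,0,0,0,0,-11,0,0,0]'

```text
t: 13.3
tool_pos: [0.4372, 0.0028, 0.1473]
orientation: [0.707, -0.707, 0.001, -0.001]
contact_force: [0.5, 0.1, -1.0]
finger_gap: 0.514
grip_force: 30.0
```

Run:
```python
from h import *
plan(.6115,-.127,.143,-90.3)
```

```text
plan [ 12.98 -17.42   0.46] [-0.003  0.001  0.005] t 13.3
```

Request:
move_arm --commands '[1.5,-2,0,0,0,0,4.5,-6,0,0,0,0,7.3,-9.8,0,0,0,0,10.1,-13.5,0,0,0,0,12.9,-17.3,0,0,0,0]'

```text
t: 13.8
tool_pos: [0.6107, -0.1276, 0.1451]
orientation: [-0.707, 0.707, 0.0, -0.0]
contact_force: [0.3, 0.3, -1.3]
finger_gap: 0.517
grip_force: 30.0
```

Request:
move_arm --commands '[0,0,1,0,0,0,0,0,3,0,0,0,0,0,5,0,0,0,0,0,6,0,0,0,0,0,6.5,0,0,0]'

```text
t: 14.3
tool_pos: [0.6088, -0.1261, 0.0789]
orientation: [0.707, -0.707, -0.001, 0.001]
contact_force: [0.5, 0.2, -0.7]
finger_gap: 0.518
grip_force: 30.0
```

Run:
```python
from h import *
plan(.6115,-.127,.040,-90.3)
```

```text
plan [ 0.09 -0.28  3.89] [0.002 0.    0.005] t 14.3
```

Request:
move_arm --commands '[0.1,-0.2,1,0,0,0,0.1,-0.2,2,0,0,0,0.1,-0.2,2.8,0,0,0,0.1,-0.2,3.2,0,0,0,0.1,-0.2,3.5,0,0,0]'

```text
t: 14.8
tool_pos: [0.6118, -0.1273, 0.0445]
orientation: [0.707, -0.707, -0.0, 0.0]
contact_force: [-0.7, 0.2, -1.1]
finger_gap: 0.515
grip_force: 30.0
```

Request:
move_arm --commands '[0,0,0.15,0,0,0,0,0,0.3,0,0,0,0,0,0.4,0,0,0,0,0,0.5,0,0,0,0,0,0.53,0,0,0]'

```text
t: 15.3
tool_pos: [0.6121, -0.1273, 0.04]
orientation: [0.707, -0.707, 0.0, -0.0]
contact_force: [-0.1, 1.3, 1.2]
finger_gap: 0.516
grip_force: 30.0
```

Request:
move_arm --commands '[0,0,0,0,0,0,0,0,0.03,0,0,0,0,0,0.03,0,0,0,0,0,0.03,0,0,0,0,0,0.03,0,0,0]'

```text
t: 15.8
tool_pos: [0.6121, -0.1273, 0.04]
orientation: [0.707, -0.707, 0.0, -0.0]
contact_force: [-2.1, 1.0, 4.8]
finger_gap: 0.519
grip_force: 30.0
```

Touching the floor; release, lift, and go to the bottle.

Request:
move_arm --commands '[0,0,0,0,0,0,0,0,0,0,0,0,0,0,0,0,0,0,0,0,0,0,0,0,0,0,0,0,0,0]' --grip 0.7

```text
t: 16.3
tool_pos: [0.6118, -0.1273, 0.039]
orientation: [-0.707, 0.707, 0.0, -0.0]
contact_force: [-0.0, -1.4, -1.2]
finger_gap: 0.827
grip_force: 0.0
```

Request:
move_arm --commands '[0,0,-1,0,0,0,0,0,-3,0,0,0,0,0,-6,0,0,0,0,0,-9,0,0,0,0,0,-12,0,0,0]'

```text
t: 16.8
tool_pos: [0.6119, -0.1274, 0.1613]
orientation: [0.707, -0.707, 0.0, -0.0]
contact_force: [0.9, 0.1, 0.7]
finger_gap: 0.852
grip_force: 0.0
```

Run:
```python
from h import *
plan(.4525,-.248,.16,-90)
```

```text
plan [12.06 15.94  0.12] [-0.001 -0.     0.   ] t 16.8
```

Request:
move_arm --commands '[2.5,3.3,0,0,0,0,5.3,7,0,0,0,0,8,10.6,0,0,0,0,10.5,13.9,0,0,0,0,12,15.9,0,0,0,0]' --grip 1

```text
t: 17.3
tool_pos: [0.4504, -0.2485, 0.1602]
orientation: [-0.707, 0.708, -0.0, 0.0]
contact_force: [-0.1, -0.3, -0.6]
finger_gap: 0.997
grip_force: 0.0
```

Request:
move_arm --commands '[0,0,0,0,0,0,0,0,0,0,0,0,0,0,0,0,0,0,0,0,0,0,0,0,0,0,0,0,0,0]'

```text
t: 17.8
tool_pos: [0.4536, -0.2468, 0.1591]
orientation: [0.708, -0.707, -0.0, 0.0]
contact_force: [-0.6, -0.2, -0.2]
finger_gap: 1.003
grip_force: 0.0
```

Run:
```python
from h import *
plan(.4525,-.2485,.036,-90)
im,d,P=cloud('top'); q=P.reshape(-1,3); q=q[(np.hypot(q[:,0]-.6115,q[:,1]+.127)<.06)&(q[:,2]>.02)&(q[:,2]<.1)]
print(q.max(0)); b=q[(q[:,2]>.03)&(q[:,2]<.055)]; print(cv2.minEnclosingCircle(b[:,:2].astype(np.float32)))
```

```text
plan [ 0.17  0.1  12.31] [0.    0.    0.001] t 17.8
[ 0.62809369 -0.10947197  0.06960639]
((0.617160439491272, -0.1285010278224945), 0.019572371616959572)
```

Request:
move_arm --commands '[0.15,0.1,3,0,0,0,0.15,0.1,6,0,0,0,0.15,0.1,9,0,0,0,0.15,0.1,11,0,0,0,0.15,0.1,12.3,0,0,0]'

```text
t: 18.35
tool_pos: [0.4513, -0.2483, 0.0343]
orientation: [0.707, -0.707, -0.001, 0.001]
contact_force: [0.8, 0.8, 0.7]
finger_gap: 0.996
grip_force: 0.0
```

Request:
move_arm --commands '[0,0,0,0,0,0,0,0,0,0,0,0,0,0,0,0,0,0,0,0,0,0,0,0,0,0,0,0,0,0]' --grip 0

```text
t: 18.85
tool_pos: [0.4523, -0.2489, 0.0371]
orientation: [0.707, -0.707, 0.001, -0.0]
contact_force: [-0.1, 0.1, -0.4]
finger_gap: 0.633
grip_force: 0.0
```

Request:
move_arm --commands '[0,0,0,0,0,0,0,0,0,0,0,0,0,0,0,0,0,0,0,0,0,0,0,0,0,0,0,0,0,0]' --grip -1

```text
t: 19.35
tool_pos: [0.4522, -0.2489, 0.0365]
orientation: [0.707, -0.707, 0.0, -0.0]
contact_force: [0.0, -0.5, 2.1]
finger_gap: 0.379
grip_force: 30.0
```

Request:
move_arm --commands '[0,0,-1,0,0,0,0,0,-3,0,0,0,0,0,-6,0,0,0,0,0,-9,0,0,0,0,0,-12,0,0,0]'

```text
t: 19.85
tool_pos: [0.4513, -0.2486, 0.1577]
orientation: [-0.707, 0.707, 0.0, -0.0]
contact_force: [0.8, -0.1, -0.9]
finger_gap: 0.382
grip_force: 30.0
```

Run:
```python
from h import *
plan(.608,.1356,.156,-74.9)
```

```text
plan [-38.43 -15.67   0.17] [ 0.001  0.    -0.264] t 19.85
```

Request:
move_arm --commands '[-2,-0.8,0,0,0,-0.05,-6,-2.4,0,0,0,-0.1,-10,-4.1,0,0,0,-0.15,-14,-5.7,0,0,0,-0.2,-18.5,-7.5,0,0,0,-0.264]'

```text
t: 20.35
tool_pos: [0.5266, -0.0625, 0.1568]
orientation: [0.794, -0.607, -0.0, 0.0]
contact_force: [1.4, -0.3, -0.4]
finger_gap: 0.376
grip_force: 30.0
```

Run:
```python
from h import *
plan(.608,.1356,.156,-74.9)
```

```text
plan [-16.99 -13.05   0.07] [0.    0.    0.002] t 20.35
```

Request:
move_arm --commands '[-3.3,-2.5,0,0,0,0,-7,-5.4,0,0,0,0,-10.8,-8.3,0,0,0,0,-14.3,-11,0,0,0,0,-16.9,-13,0,0,0,0]'

```text
t: 20.85
tool_pos: [0.6086, 0.1358, 0.1565]
orientation: [0.794, -0.607, -0.0, 0.0]
contact_force: [0.3, 0.2, -1.1]
finger_gap: 0.382
grip_force: 30.0
```

Request:
move_arm --commands '[0,0,1,0,0,0,0,0,3,0,0,0,0,0,5,0,0,0,0,0,6.5,0,0,0,0,0,7,0,0,0]'

```text
t: 21.35
tool_pos: [0.6064, 0.1321, 0.0842]
orientation: [0.794, -0.608, -0.001, 0.002]
contact_force: [-0.0, -0.4, -0.6]
finger_gap: 0.386
grip_force: 30.0
```

Run:
```python
from h import *
plan(.608,.1356,.042,-74.9)
```

```text
plan [-0.3  -0.26  4.22] [ 0.005 -0.    -0.001] t 21.35
```

Request:
move_arm --commands '[-0.25,-0.2,1.2,0,0,0,-0.25,-0.2,2.4,0,0,0,-0.25,-0.2,3.2,0,0,0,-0.25,-0.2,3.7,0,0,0,-0.25,-0.2,4,0,0,0]'

```text
t: 21.85
tool_pos: [0.6095, 0.1361, 0.0458]
orientation: [0.794, -0.608, -0.0, 0.0]
contact_force: [-0.3, -0.2, -1.3]
finger_gap: 0.38
grip_force: 30.0
```

Request:
move_arm --commands '[0,0,0.15,0,0,0,0,0,0.3,0,0,0,0,0,0.4,0,0,0,0,0,0.5,0,0,0,0,0,0.53,0,0,0]'

```text
t: 22.35
tool_pos: [0.6097, 0.1363, 0.0415]
orientation: [0.794, -0.608, 0.0, -0.0]
contact_force: [-1.1, -0.4, 2.5]
finger_gap: 0.379
grip_force: 30.0
```

Request:
move_arm --commands '[0,0,0,0,0,0,0,0,0,0,0,0,0,0,0,0,0,0,0,0,0,0,0,0,0,0,0,0,0,0]'

```text
t: 22.85
tool_pos: [0.6098, 0.1363, 0.0415]
orientation: [0.794, -0.608, 0.0, -0.0]
contact_force: [-2.0, -0.3, 5.6]
finger_gap: 0.377
grip_force: 30.0
```

Release, lift, then on to the cup.

Request:
move_arm --commands '[0,0,0,0,0,0,0,0,0,0,0,0,0,0,0,0,0,0,0,0,0,0,0,0,0,0,0,0,0,0]' --grip 0.4

```text
t: 23.35
tool_pos: [0.6095, 0.1362, 0.0407]
orientation: [0.794, -0.608, -0.0, 0.0]
contact_force: [-0.2, -0.0, -0.2]
finger_gap: 0.676
grip_force: 0.0
```

Request:
move_arm --commands '[0,0,-1,0,0,0,0,0,-3,0,0,0,0,0,-6,0,0,0,0,0,-9,0,0,0,0,0,-12,0,0,0]'

```text
t: 23.85
tool_pos: [0.6096, 0.1362, 0.163]
orientation: [0.794, -0.608, 0.0, -0.0]
contact_force: [1.4, 0.6, -0.5]
finger_gap: 0.7
grip_force: 0.0
```

Run:
```python
from h import *
plan(.4615,.2635,.16,-82)
```

```text
plan [-16.16  10.97   0.29] [-0.001 -0.     0.125] t 23.85
```

Request:
move_arm --commands '[-3,2,0,0,0,0,-7,4.8,0,0,0,0,-10.8,7.3,0,0,0,0,-14,9.5,0,0,0,0,-16.1,10.9,0.3,0,0,0]' --grip 1

```text
t: 24.35
tool_pos: [0.4608, 0.2647, 0.1594]
orientation: [0.795, -0.607, 0.0, -0.001]
contact_force: [0.5, 0.5, 0.9]
finger_gap: 0.984
grip_force: 0.0
```

Request:
move_arm --commands '[0,0,0,0,0,0,0,0,0,0,0,0,0,0,0,0,0,0,0,0,0,0,0,0,0,0,0,0,0,0]'

```text
t: 24.85
tool_pos: [0.4629, 0.2626, 0.1579]
orientation: [0.794, -0.608, 0.0, 0.0]
contact_force: [-0.0, 0.8, -0.4]
finger_gap: 1.001
grip_force: 0.0
```

Run:
```python
from h import *
plan(.4615,.2635,.041,-74.9)
```

```text
plan [-0.13  0.11 11.69] [ 0.    -0.    -0.001] t 24.85
```

Request:
move_arm --commands '[-0.1,0.1,2.5,0,0,0,-0.1,0.1,5.5,0,0,0,-0.1,0.1,8.5,0,0,0,-0.1,0.1,10.5,0,0,0,-0.1,0.1,11.7,0,0,0]'

```text
t: 25.35
tool_pos: [0.4608, 0.2628, 0.0391]
orientation: [0.794, -0.608, -0.0, 0.001]
contact_force: [0.2, 0.7, -0.6]
finger_gap: 1.002
grip_force: 0.0
```

Request:
move_arm --commands '[0,0,0,0,0,0,0,0,0,0,0,0,0,0,0,0,0,0,0,0,0,0,0,0,0,0,0,0,0,0]' --grip 0.4

```text
t: 25.85
tool_pos: [0.4614, 0.2642, 0.0418]
orientation: [0.794, -0.608, 0.0, -0.001]
contact_force: [0.1, -0.1, -0.1]
finger_gap: 0.716
grip_force: 0.0
```

Request:
move_arm --commands '[0,0,0,0,0,0,0,0,0,0,0,0,0,0,0,0,0,0,0,0,0,0,0,0,0,0,0,0,0,0]' --grip -1

```text
t: 26.35
tool_pos: [0.4614, 0.2642, 0.0414]
orientation: [0.794, -0.608, 0.0, -0.0]
contact_force: [-0.5, 0.0, 4.0]
finger_gap: 0.603
grip_force: 30.0
```

Request:
move_arm --commands '[0,0,-1,0,0,0,0,0,-3,0,0,0,0,0,-6,0,0,0,0,0,-9,0,0,0,0,0,-12,0,0,0]'

```text
t: 26.85
tool_pos: [0.4604, 0.2633, 0.162]
orientation: [0.794, -0.608, -0.0, 0.001]
contact_force: [0.5, 0.1, -0.7]
finger_gap: 0.603
grip_force: 30.0
```

Run:
```python
from h import *
plan(.45,.0593,.16,-74.9)
plan(.6288,.0593,.16,-74.9)
```

```text
plan [19.42  6.32  0.22] [ 0.002 -0.001  0.   ] t 26.85
plan [ 24.08 -10.94   0.2 ] [ 0.002 -0.001  0.   ] t 26.85
```

Request:
move_arm --commands '[1.5,-0.7,0,0,0,0,5,-2.3,0,0,0,0,9,-4.1,0,0,0,0,13,-5.9,0,0,0,0,17,-7.7,0,0,0,0]'

```text
t: 27.35
tool_pos: [0.58, 0.1184, 0.161]
orientation: [0.794, -0.608, -0.0, 0.0]
contact_force: [0.5, 0.9, 0.0]
finger_gap: 0.604
grip_force: 30.0
```

Request:
move_arm --commands '[3,-1.3,0,0,0,0,5.5,-2.5,0,0,0,0,7,-3.2,0,0,0,0,7,-3.2,0,0,0,0,7,-3.2,0,0,0,0]'

```text
t: 27.85
tool_pos: [0.6283, 0.0608, 0.1606]
orientation: [0.794, -0.608, -0.001, 0.0]
contact_force: [0.8, 0.2, -1.0]
finger_gap: 0.604
grip_force: 30.0
```

Run:
```python
from h import *
plan(.6288,.0593,.047,-74.9)
```

```text
plan [ 0.16 -0.03 11.36] [0.001 0.    0.   ] t 27.85
```

Floor contact is due 11.5 cm down.

Request:
move_arm --commands '[0.1,0,2.5,0,0,0,0.1,0,5.5,0,0,0,0.1,0,8,0,0,0,0.1,0,10,0,0,0,0.1,0,11,0,0,0]'

```text
t: 28.35
tool_pos: [0.6273, 0.0607, 0.0491]
orientation: [0.794, -0.607, -0.001, 0.001]
contact_force: [-0.6, -0.8, -0.5]
finger_gap: 0.602
grip_force: 30.0
```

Request:
move_arm --commands '[0,0,0.15,0,0,0,0,0,0.3,0,0,0,0,0,0.4,0,0,0,0,0,0.5,0,0,0,0,0,0.53,0,0,0]'

```text
t: 28.85
tool_pos: [0.6296, 0.0598, 0.0465]
orientation: [0.794, -0.608, 0.0, -0.001]
contact_force: [-0.5, -0.1, 2.0]
finger_gap: 0.605
grip_force: 30.0
```

Request:
move_arm --commands '[0,0,0,0,0,0,0,0,0,0,0,0,0,0,0,0,0,0,0,0,0,0,0,0,0,0,0,0,0,0]'

```text
t: 29.35
tool_pos: [0.6296, 0.0598, 0.0464]
orientation: [0.794, -0.608, 0.0, -0.0]
contact_force: [-1.1, 0.6, 5.6]
finger_gap: 0.601
grip_force: 30.0
```

Request:
move_arm --commands '[0,0,0,0,0,0,0,0,0,0,0,0,0,0,0,0,0,0,0,0,0,0,0,0,0,0,0,0,0,0]' --grip 0.8

```text
t: 29.85
tool_pos: [0.6291, 0.0596, 0.0454]
orientation: [0.794, -0.608, -0.0, 0.0]
contact_force: [-0.1, -0.1, -0.3]
finger_gap: 0.882
grip_force: 0.0
```

Request:
move_arm --commands '[0,0,-1,0,0,0,0,0,-3,0,0,0,0,0,-6,0,0,0,0,0,-9,0,0,0,0,0,-12,0,0,0]'

```text
t: 30.35
tool_pos: [0.6292, 0.0596, 0.1677]
orientation: [0.794, -0.608, 0.0, -0.0]
contact_force: [1.0, 0.3, 0.1]
finger_gap: 0.896
grip_force: 0.0
```

Run:
```python
from h import *
plan(.452,.141,.16,-90)
```

```text
plan [-12.48  14.98   0.76] [-0.001 -0.     0.264] t 30.35
```

Jar: grip at 30 mm height (TCP z 0.033).

Request:
move_arm --commands '[-2.5,3,0,0,0,0.05,-5.5,6.5,0,0,0,0.12,-8.2,9.8,0,0,0,0.18,-11,13.2,0,0,0,0.264,-12.4,14.9,0.7,0,0,0.264]' --grip 1

```text
t: 30.85
tool_pos: [0.4509, 0.1412, 0.1602]
orientation: [0.707, -0.707, 0.0, -0.001]
contact_force: [-0.0, 0.9, 0.0]
finger_gap: 0.999
grip_force: 0.0
```

Request:
move_arm --commands '[0,0,0,0,0,0,0,0,0,0,0,0,0,0,0,0,0,0,0,0,0,0,0,0,0,0,0,0,0,0]'

```text
t: 31.35
tool_pos: [0.4537, 0.1402, 0.1586]
orientation: [-0.707, 0.708, -0.0, -0.0]
contact_force: [0.6, 0.0, 1.2]
finger_gap: 1.001
grip_force: 0.0
```

Run:
```python
from h import *
plan(.452,.141,.034,-90)
```

```text
plan [-0.08  0.17 12.46] [ 0.    -0.    -0.001] t 31.35
```

Request:
move_arm --commands '[-0.1,0.1,2.5,0,0,0,-0.1,0.1,5.5,0,0,0,-0.1,0.1,8.5,0,0,0,-0.1,0.1,11,0,0,0,-0.1,0.1,12.4,0,0,0]'

```text
t: 31.85
tool_pos: [0.4515, 0.1406, 0.0325]
orientation: [-0.707, 0.708, 0.0, -0.002]
contact_force: [-0.2, 0.2, 0.7]
finger_gap: 1.002
grip_force: 0.0
```

Request:
move_arm --commands '[0,0,0,0,0,0,0,0,0,0,0,0,0,0,0,0,0,0,0,0,0,0,0,0,0,0,0,0,0,0]' --grip 0.4

```text
t: 32.35
tool_pos: [0.4524, 0.1418, 0.0355]
orientation: [0.707, -0.707, 0.0, -0.001]
contact_force: [0.9, 0.1, -0.1]
finger_gap: 0.72
grip_force: 0.0
```

Request:
move_arm --commands '[0,0,0,0,0,0,0,0,0,0,0,0,0,0,0,0,0,0,0,0,0,0,0,0,0,0,0,0,0,0]' --grip -1

```text
t: 32.85
tool_pos: [0.4522, 0.1417, 0.0349]
orientation: [0.707, -0.707, 0.0, -0.0]
contact_force: [-0.4, 0.9, 3.6]
finger_gap: 0.549
grip_force: 30.0
```

Request:
move_arm --commands '[0,0,-1,0,0,0,0,0,-3,0,0,0,0,0,-6,0,0,0,0,0,-9,0,0,0,0,0,-12,0,0,0]'

```text
t: 33.35
tool_pos: [0.4515, 0.1411, 0.1561]
orientation: [-0.707, 0.707, 0.0, -0.0]
contact_force: [0.2, 0.7, -0.4]
finger_gap: 0.55
grip_force: 30.0
```

Run:
```python
from h import *
plan(.611,-.224,.16,-90.3)
```

```text
plan [ 36.51 -15.96  -0.39] [ 0.001 -0.     0.005] t 33.35
```

Request:
move_arm --commands '[2,-0.9,0,0,0,0,6,-2.6,0,0,0,0,10,-4.4,0,0,0,0,14.2,-6.2,0,0,0,0,18.5,-8,0,0,0,0]'

```text
t: 33.85
tool_pos: [0.5321, -0.0451, 0.1551]
orientation: [0.707, -0.707, -0.0, -0.0]
contact_force: [0.9, 0.2, -0.9]
finger_gap: 0.554
grip_force: 30.0
```

Request:
move_arm --commands '[4,-1.8,0,0,0,0,8.3,-3.7,0,0,0,0,12.5,-5.5,0,0,0,0,16,-7,0,0,0,0,17.9,-7.9,0,0,0,0]'

```text
t: 34.35
tool_pos: [0.6111, -0.2254, 0.1543]
orientation: [-0.706, 0.708, 0.0, -0.0]
contact_force: [0.1, 0.2, -1.1]
finger_gap: 0.551
grip_force: 30.0
```

Request:
move_arm --commands '[0,0,0,0,0,0,0,0,0,0,0,0,0,0,0,0,0,0,0,0,0,0,0,0,0,0,0,0,0,0]'

```text
t: 34.85
tool_pos: [0.6109, -0.2215, 0.1551]
orientation: [0.708, -0.707, 0.0, -0.0]
contact_force: [-0.5, -0.1, -1.3]
finger_gap: 0.549
grip_force: 30.0
```

Run:
```python
from h import *
plan(.611,-.224,.04,-90.3)
```

```text
plan [ 2.500e-01 -1.000e-02  1.151e+01] [-0.     0.     0.007] t 34.85
```

Request:
move_arm --commands '[0.2,0,2.5,0,0,0,0.2,0,5.5,0,0,0,0.2,0,8,0,0,0,0.2,0,10,0,0,0,0.2,0,11,0,0,0]'

```text
t: 35.35
tool_pos: [0.6099, -0.2237, 0.0427]
orientation: [0.707, -0.707, -0.001, 0.001]
contact_force: [0.4, -0.2, -0.7]
finger_gap: 0.556
grip_force: 30.0
```

Request:
move_arm --commands '[0,0,0.15,0,0,0,0,0,0.3,0,0,0,0,0,0.4,0,0,0,0,0,0.5,0,0,0,0,0,0.53,0,0,0]'

```text
t: 35.85
tool_pos: [0.6113, -0.2246, 0.0401]
orientation: [0.707, -0.707, 0.001, -0.0]
contact_force: [1.6, -0.3, -0.4]
finger_gap: 0.554
grip_force: 30.0
```

Request:
move_arm --commands '[0,0,0,0,0,0,0,0,0,0,0,0,0,0,0,0,0,0,0,0,0,0,0,0,0,0,0,0,0,0]'

```text
t: 36.35
tool_pos: [0.6113, -0.2246, 0.04]
orientation: [0.707, -0.707, 0.0, -0.0]
contact_force: [-0.7, 1.3, 3.8]
finger_gap: 0.548
grip_force: 30.0
```

Release, lift, and back out of the top view toward the robot.

Request:
move_arm --commands '[0,0,0,0,0,0,0,0,0,0,0,0,0,0,0,0,0,0,0,0,0,0,0,0,0,0,0,0,0,0]' --grip 0.8

```text
t: 36.85
tool_pos: [0.6109, -0.2245, 0.0391]
orientation: [-0.707, 0.707, 0.0, -0.0]
contact_force: [1.1, 0.4, -0.1]
finger_gap: 0.875
grip_force: 0.0
```

Request:
move_arm --commands '[0,0,-1,0,0,0,0,0,-3,0,0,0,0,0,-6,0,0,0,0,0,-9,0,0,0,0,0,-12,0,0,0]'

```text
t: 37.35
tool_pos: [0.611, -0.2245, 0.1614]
orientation: [0.707, -0.707, 0.0, -0.0]
contact_force: [0.9, 0.1, 0.0]
finger_gap: 0.897
grip_force: 0.0
```

Request:
move_arm --commands '[-2,3,0,0,0,0,-4,7,0,0,0,0,-6,11,0,0,0,0,-8,15,0,0,0,0,-10,19,0,0,0,0]'

```text
t: 37.85
tool_pos: [0.4196, -0.124, 0.16]
orientation: [-0.707, 0.707, -0.0, 0.0]
contact_force: [0.5, 2.0, 0.2]
finger_gap: 0.902
grip_force: 0.0
```

Run:
```python
from h import *
im,d,P=cloud('top'); save('t4',cv2.resize(im[100:280,110:370],None,fx=3,fy=3,interpolation=cv2.INTER_CUBIC))
q0=P.reshape(-1,3)
L=(np.array([.6048,.1488]),105.1); S=(np.array([.6113,-.1666]),89.69)
for k,(c,a),y in [('rabbit',L,.079),('bottle',L,-.018),('cup',L,-.097),('egg',S,.0395),('jar',S,-.0575)]:
    e=np.array([np.cos(np.radians(a)),np.sin(np.radians(a))]); t=c+y*e
    q=q0[(np.hypot(q0[:,0]-t[0],q0[:,1]-t[1])<.045)&(q0[:,2]>.025)&(q0[:,2]<.1)]
    m,r=cv2.minEnclosingCircle(q[:,:2].astype(np.float32)); dl=np.array(m)-t
    print(k,len(q),'off x,y mm',(dl@[e[1],-e[0]]*1000).round(1),(dl@e*1000).round(1),'r',round(r*1000,1),'top',q[:,2].max().round(3))
```

```text
rabbit 294 off x,y mm -1.8 2.3 r 23.1 top 0.081
bottle 168 off x,y mm -1.6 5.3 r 17.0 top 0.086
cup 223 off x,y mm -1.6 2.4 r 27.0 top 0.068
egg 253 off x,y mm -3.2 -0.5 r 22.4 top 0.069
jar 283 off x,y mm -2.6 1.1 r 23.6 top 0.058
```

View pics/t4.png

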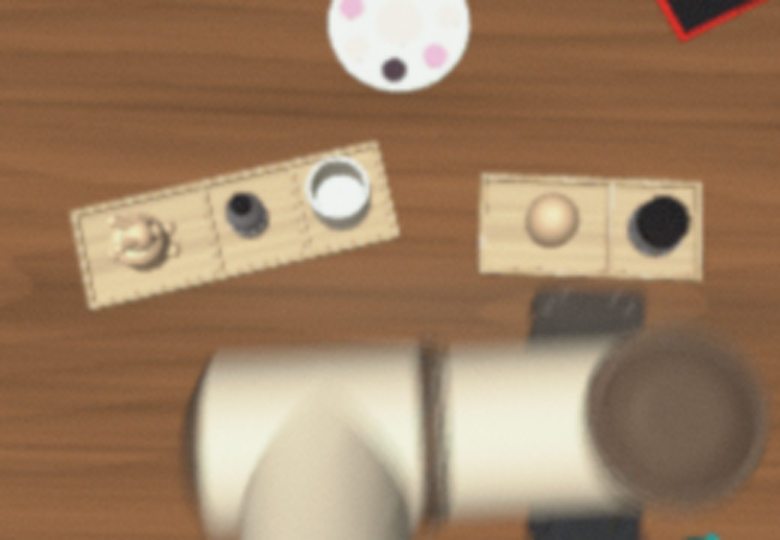

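All five stand upright near the middle of their compartments: rabbit (140,240), bottle (246,212), cup (338,192), egg (552,220), jar (658,222). The arm is clear, so I'm handing in.

```bash
python3 -c "
from bench import *
print(finish_job())"
```

```text
the job is handed in; nothing more can be done
None
```

I handed the job in with both kits made up: all five pieces stood upright on their tray floors, within about 6 mm of their compartment centres by the last top view; the interface did not return the verdict.

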